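# Gauge a blind dowel hole and set the length stop

### The job

Take the depth rod from its stand, lower it gently (do not drop it) into the hole in the pine block until it bottoms, and leave it standing there. Read how much of the steel rod still stands out above the block to find the hole's depth, then slide the length stop of the dowel board until the gap between the stop and the steel saw plate equals that depth, so that a dowel cut there will fill the hole flush. Leave the glue bottle, the try square and the blue bin where they are.

Things in the scene. Friction and masses are not known exactly. Their poses are not given: they have to be found in the camera images.
- rod: depth rod, loose, about 0.09 kg: steel rod of 10 mm diameter, exactly 110 mm long below its dark-wood knob (28 mm diameter, 40 mm high). Origin at the lower tip (narrowed to 7 mm over the last 3 mm), z up to the knob. Starts upright, its tip 30 mm down the stand's hole. Hole depth = 110 mm less the steel length exposed between the block's top and the knob's underside
- rod_knob (a point): centre of the rod's knob, half-way up it, on the rod's axis: 130 mm above the tip and 20 mm above the knob's underside
- stand: fixed wooden stand of the rod, 70 x 70 mm, 40 mm high, with a 13 mm hole, 30 mm deep, in the middle of its top; origin at the centre of its underside
- bore_mouth (a point): centre of the mouth of the drilled hole, on the top face of the fixed pine block (70 x 70 mm, 75 mm high; the hole is in the middle of its top, which lies 87 mm above the bench). The hole is vertical, 12 mm in diameter, with its mouth chamfered 1.5 mm, blind; its depth differs each time, between 28 and 62 mm. z up
- stop (a joint): the length stop's slide: its value is the gap (m) between the stop's face and the saw plate's inner face; range 0 to 0.115, starts between 0.085 and 0.11, slides with about 2 N of friction and stays where it is left. Black scale marks on the channel wall lie every 10 mm from the plate, every fifth one longer
- stop_post (a point): centre of the dark-wood post on the aluminium stop, for gripping or pushing: 20 mm across the channel, 22 mm along it, reaching from 40 to 86 mm above the bench; this point is 64 mm above it. The stop's face is 26 mm from here towards the saw plate; its aluminium slide is 36 mm wide, its top 41 mm above the bench. Axes as jig: y along the channel to the saw plate (gap grows to -y)
- stop_face (a point): middle of the stop's face that looks at the saw plate, 30 mm above the bench; its axes are tilted by 45 degrees about the channel's cross axis and are of no use to the solver
- jig: fixed dowel board: plywood 270 x 280 mm, 12 mm thick, origin at the centre of its underside. The channel runs along y at x = -80 mm between low walls (tops 26 mm above the bench); the steel saw plate (70 mm wide, 6 mm thick, top 58 mm above the bench) crosses its +y end, inner face at y = +70 mm. The pine block stands at x = 55 to 85 mm, y = 13 mm, square with the board
- glue: bystander: white glue bottle, 56 mm diameter, 160 mm high; origin at the centre of its underside; stays where it is
- square: bystander: steel try square lying flat, stock 130 x 28 x 10 mm along x, blade 28 mm wide running 174 mm to +y from the +x end; origin at the centre of the stock's underside; stays where it is
- bin: bystander: small blue open plastic bin, 120 x 100 x 60 mm; origin at the centre of its underside; stays where it is
Not all that is in view belongs to the job. There is more than one size of the rod; the job needs the largest.

How it is judged:
By the outcome, as a careful person would: the job done as asked, in the order asked, and still so for the second after the job is handed in, with the robot touching nothing.
It also fails if it takes over 48 s, if anything falls off the work surface, if the arm or the gripper's body presses on something with over 40 N, if the wrist force passes 120 N, or if a joint passes its speed limit or range.

### The arm

A 6-joint arm with a two-finger parallel gripper is mounted at the origin on the work surface. World frame = base frame: x ahead of the robot, y to its left, z up, the work surface at z = 0. Lengths are in m, angles in rad, forces in N, time in s.
With the tool pointing down it reaches from about 0.375 to 0.975 m from the base axis. Payload 3.8 kg.
Tool frame: the origin (TCP) lies at the very end of the fingers, on their centre line; the grasp point (between the pads) lies 19 mm behind it; z points along the fingers, y is the line along which they close (so a half turn about z gives the same grasp; the last joint's range is limited). The gripper opens to 88 mm and grips with 3 to 60 N. Pads are 18 mm wide; open, the fingers measure 123 mm over their backs; the gripper's body (75 mm by 187 mm) begins 45 mm behind the grasp point.
Start: joints at [-1.308, 0.264, 1.604, -0, 1.274, -0.037], TCP at [0.199, -0.645, 0.209] pointing down, gripper open.
Joint ranges: [-2.63, 2.63], [-0.94, 2.18], [0.31, 2.57], [-1.31, 4.45], [0, 2.66], [-2.55, 2.55]. Speed limits (rad/s): [2.57, 2.57, 3.14, 3.14, 3.14, 3.14].

### API

Orientations are given as a 3x3 rotation matrix whose columns are the frame's x, y, z axes.
In Python, from rig import ctrl gives the robot as it stands.
- The arm moves only by the tool play_rows, never from a script. Its argument "deltas" is one flat list of numbers, 5 for each row, row after row: the opening, from 0 (shut) to 1 (fully open), then the shift along the tool's x, y, z in mm, then the turn about the tool's z in degrees. In form: [grip, tx, ty, tz, yaw, grip, tx, ty, tz, yaw, ...]. A call has 1 to 12 rows; each row shifts and turns the commanded pose from where the row before left it, along the tool's axes as they then stand; what a row does not reach is not made up. A row lasts 1/10 s, in which the tool goes at most 50 mm and 8.59 degrees, less where a joint would pass 70% of its speed; a pose out of reach is approached as far as the arm can. A call with a gripper value outside its range is refused whole. The fingers move at their own pace and stop on an object; the grip force is fixed at half the most. Time passes only in rows, so rows that do not move let the fingers close. It gives the time, the measured TCP pose, the force, the opening and the grip force at its end, in the units of the state.
- ctrl.read_state(): the state, without advancing time (a new reading comes with each control period).
- ctrl.capture(name): name is "side" or "top"; returns a dict with "frame" (420x560x3 uint8, red, green, blue), "z_map" (420x560 float32, m along the optical axis (not along the pixel's ray), 0 where there is no reading), "vfov" (degrees; the focal length in pixels is half the picture's height over the tangent of half this angle, whatever the lens; pixels are square), "cx", "cy" (the principal point, pixels), "T" (4x4, takes a point from camera to world coordinates). Camera axes: x right, y up, looking along -z (the intrinsics and any distortion apply to the point x, -y, -z); pixel columns grow to the right and rows downward; lengths in m; the calibration is good to about 2 mm. A picture is of the moment at which its call begins.
- ctrl.finish_job(): hands the job in; it is judged then, once.
The state is a dict: "time": time; "qpos": joint angles; "joint_vel": joint speeds; "joint_torque": joint torques, N m; "tcp_pos": TCP position; "orientation": TCP orientation; "wrist_force": force on the tool from outside, world axes, zero at the start; "wrist_torque": the same for the moment, N m; "opening": finger opening in m; "grasp_force": force on a finger pad.
Only numpy, scipy, OpenCV 4.12 (cv2) and the standard library are available. Lean on these libraries where they do the work, as an engineer would, in place of code of your own. Each camera call takes 0.05 s, during which the arm holds its last target. There are 200 camera calls.

## Working session

There is one attempt and no reset: what is moved stays moved. The work goes in short steps, Python scripts to look and compute and a tool call to move; the robot and the scene stay as the last step left them, time stands still between calls to the robot, and variables do not carry over. Pictures are saved under pics/ and viewed, at most 12 in all, crops included, and the job is handed in when it is done.

Besides the shell and the picture viewer there is one more tool, called as a command line: name --argument value ..., lists and objects as JSON in quotes. play_rows: Moves the arm, as the interface text tells. Its arguments: {"type":"object","properties":{"deltas":{"type":"array"}},"required":["deltas"]}

```bash
mkdir -p pics; ls; cat > h.py <<'E'
import numpy as np, cv2
from rig import ctrl
def cap(n):
    c=ctrl.capture(n); np.savez('last_%s.npz'%n,**{k:v for k,v in c.items()}); return c
def world(c):
    H,W=c['z_map'].shape; f=H/2/np.tan(np.radians(c['vfov'])/2)
    u,v=np.meshgrid(np.arange(W),np.arange(H)); z=c['z_map']
    P=np.stack([(u-c['cx'])/f*z,-(v-c['cy'])/f*z,-z,np.ones_like(z)],-1)
    return (P@np.array(c['T']).T)[...,:3]
def ray(c,u,v):
    H=c['z_map'].shape[0]; f=H/2/np.tan(np.radians(c['vfov'])/2)
    d=np.array([(u-c['cx'])/f,-(v-c['cy'])/f,-1]); T=np.array(c['T']); return T[:3,3],T[:3,:3]@d
def onz(c,u,v,z):
    o,d=ray(c,u,v); return o+d*(z-o[2])/d[2]
def proj(c,p):
    H=c['z_map'].shape[0]; f=H/2/np.tan(np.radians(c['vfov'])/2)
    q=np.linalg.inv(np.array(c['T']))@np.append(p,1); return c['cx']+f*q[0]/-q[2], c['cy']-f*q[1]/-q[2]
E
python3 - <<'E'
from h import *
for n in('top','side'):
    c=cap(n); cv2.imwrite('pics/%s0.png'%n,c['frame'][...,::-1]); print(n,[k for k in c],c['vfov'],c['cx'],c['cy'],np.round(c['T'],3))
s=ctrl.read_state();print(s)
E
```

```text
pics
top ['frame', 'z_map', 'vfov', 'cx', 'cy', 'T'] 46.83687601319991 279.51228226807393 202.88653983967393 [[-0.027  0.982 -0.186  0.291]
 [-1.    -0.024  0.019 -0.074]
 [ 0.014  0.186  0.982  1.211]
 [ 0.     0.     0.     1.   ]]
side ['frame', 'z_map', 'vfov', 'cx', 'cy', 'T'] 42.31461235759282 281.2513859993933 203.18778059962744 [[-0.963  0.182 -0.198  0.253]
 [-0.269 -0.614  0.742  0.988]
 [ 0.013  0.768  0.64   1.024]
 [ 0.     0.     0.     1.   ]]
{'time': 0.1, 'qpos': array([-1.30789385e+00,  2.64645049e-01,  1.60520880e+00,  1.18611392e-05,
        1.27371801e+00, -3.69064557e-02]), 'joint_vel': array([ 0.00052471, -0.0009166 , -0.00204839,  0.00121497, -0.00088249,
        0.0011661 ]), 'joint_torque': array([ 8.42298255e-05, -5.03621972e+01, -3.58068359e+01,  7.31128617e-02,
        2.34472443e-02, -6.70234931e-05]), 'tcp_pos': array([ 0.19917044, -0.64421989,  0.20745013]), 'orientation': array([[ 9.55393985e-01,  2.95333844e-01, -5.03411030e-04],
       [ 2.95334261e-01, -9.55392071e-01,  1.91414060e-03],
       [ 8.43555957e-05, -1.97743294e-03, -9.99998041e-01]]), 'wrist_force': array([-0.10740726,  0.31305985,  0.635151  ]), 'wrist_torque': array([-0.03356083, -0.04691687, -0.0111437 ]), 'grasp_force': 0.0, 'opening': 0.08802511308999951}
```

View pics/top0.png

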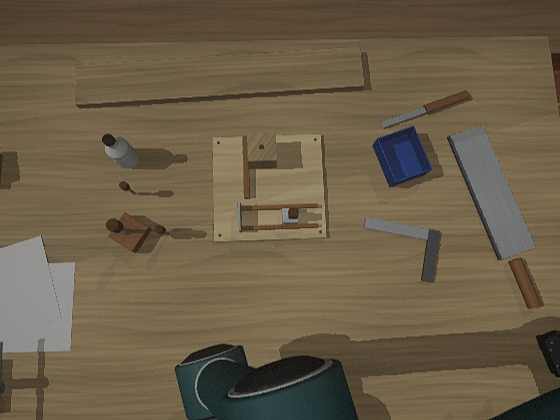

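View pics/side0.png

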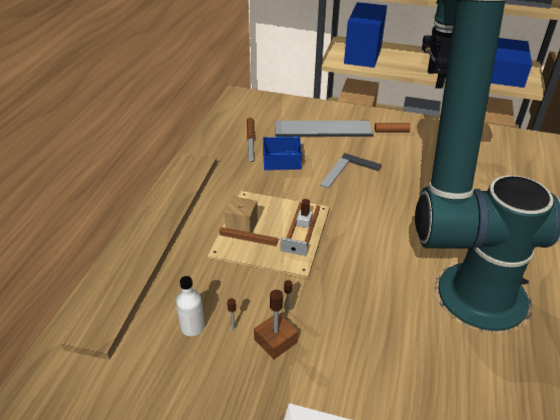

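The top view shows the big rod in its stand (knob at about 115,226), two smaller decoy rods (125,186 and 160,229), and the bottle at 110,145. It also shows the block's hole at 262,147, the saw plate at 240,217 and the stop post at 292,213. The side view shows the knob at 276,298, the block at 240,214 and the post at 305,207.

```bash
cat > loc.py <<'E'
from h import *
t=dict(np.load('last_top.npz'));s=dict(np.load('last_side.npz'))
Wt,Ws=world(t),world(s)
def box(W,c,xy,r,z0,z1):
    m=(np.hypot(W[...,0]-xy[0],W[...,1]-xy[1])<r)&(W[...,2]>z0)&(W[...,2]<z1)&(c['z_map']>0); return m
def cen(name,xy,r,z0,z1):
    for n,W,c in(('top',Wt,t),('side',Ws,s)):
        m=box(W,c,xy,r,z0,z1)
        if m.sum()==0: print(name,n,'none');continue
        P=W[m]; vv,uu=np.nonzero(m)
        print(name,n,m.sum(),'mean',P.mean(0).round(4),'min',P.min(0).round(4),'max',P.max(0).round(4),'px',uu.mean().round(1),vv.mean().round(1))
E
python3 - <<'E'
from loc import *
for n,u,v,z in(('knobtop',115,224,.16),('dec1',125,186,.1),('dec2',160,229,.1),('hole',262,147,.087),('post',293,211,.086),('glue',109,139,.16),('plate',240,217,.058)):
    print(n,onz(t,u,v,z).round(4),Wt[v,u].round(4))
print('bench',Wt[260,200],Ws[380,200])
k=Wt[224,115];cen('knob',k,.04,.115,.18)
p=Wt[211,293];cen('post',p,.03,.06,.1)
b=Wt[147,262];cen('block',b,.07,.08,.1)
cen('dec2',Wt[229,160],.03,.05,.2);cen('dec1',Wt[186,125],.03,.05,.2)
cen('glue',Wt[139,109],.05,.05,.2)
def up(c,u0,v0,u1,v1,n):
    f=c['frame'][v0:v1,u0:u1,::-1];return cv2.resize(f,None,fx=n,fy=n,interpolation=cv2.INTER_CUBIC)
a=up(t,205,125,335,248,4);b=up(s,205,180,340,285,4)
cv2.imwrite('pics/c1.png',np.vstack([a[:, :520],])); cv2.imwrite('pics/c2.png',b)
E
```

```text
knobtop [0.4515 0.2646 0.16  ] [0.4518 0.2653 0.1579]
dec1 [0.5499 0.2639 0.1   ] [0.5496 0.2635 0.1013]
dec2 [0.4465 0.1805 0.1   ] [0.4467 0.1808 0.0986]
hole [ 0.6416 -0.0579  0.087 ] [ 0.6512 -0.0574  0.0562]
post [ 0.4834 -0.1277  0.086 ] [ 0.4842 -0.1279  0.0815]
glue [0.6453 0.285  0.16  ] [0.6451 0.2848 0.1606]
plate [ 0.4767 -0.001   0.058 ] [ 0.4771 -0.0008  0.0555]
bench [ 0.38051451  0.10316633 -0.00049859] [ 0.57852976  0.41055482 -0.00284297]
knob top 193 mean [0.4503 0.2686 0.1526] min [0.438  0.2581 0.1206] max [0.4653 0.2852 0.1665] px 114.2 225.1
knob side 257 mean [0.4502 0.2779 0.1465] min [0.4376 0.2569 0.119 ] max [0.4648 0.2892 0.162 ] px 276.0 300.4
post top 82 mean [ 0.4813 -0.1278  0.0839] min [ 0.4727 -0.1378  0.0612] max [ 0.4935 -0.118   0.0904] px 293.0 212.0
post side 84 mean [ 0.4816 -0.1228  0.077 ] min [ 0.4721 -0.1398  0.0619] max [ 0.4924 -0.1112  0.088 ] px 305.4 204.5
block top 818 mean [ 0.6433 -0.0563  0.087 ] min [ 0.6081 -0.0913  0.0803] max [ 0.6802 -0.0215  0.0938] px 261.3 146.4
block side 485 mean [ 0.6431 -0.054   0.085 ] min [ 0.6067 -0.0952  0.08  ] max [ 0.6806 -0.0163  0.0918] px 240.7 207.1
dec2 top 70 mean [0.4476 0.1816 0.0965] min [0.4395 0.1737 0.0753] max [0.456  0.1921 0.1061] px 159.9 228.7
dec2 side 116 mean [0.4481 0.1863 0.0867] min [0.4395 0.1731 0.0507] max [0.4589 0.1941 0.1024] px 287.8 287.7
dec1 top 81 mean [0.5527 0.2678 0.0941] min [0.5446 0.2598 0.0506] max [0.5627 0.2783 0.1044] px 124.1 185.4
dec1 side 113 mean [0.5527 0.2729 0.0875] min [0.5446 0.2594 0.0507] max [0.563  0.2793 0.103 ] px 231.5 306.1
glue top 664 mean [0.6388 0.2807 0.1101] min [0.6182 0.2602 0.0501] max [0.6718 0.3129 0.1657] px 117.6 148.2
glue side 906 mean [0.6398 0.3014 0.1035] min [0.6179 0.2689 0.0502] max [0.6726 0.3196 0.164 ] px 188.6 302.3
```

View pics/c1.png

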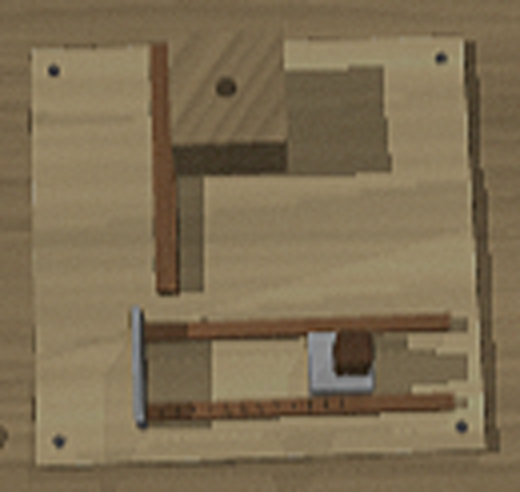

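The enlarged crop shows the hole at about (262,147) and the plate's inner face at about x=241. The stop's face is at about x=282 and the channel walls run nearly horizontal. Next I'll refine the numbers.

```bash
python3 - <<'E'
from loc import *
g=lambda u,v,z:onz(t,205+u/4-.375,125+v/4-.375,z)
for a,b in(((150,325),(450,315)),((150,405),(453,395))):
    d=g(*a,.026)-g(*b,.026); print('yaw from +y',np.degrees(np.arctan2(-d[0],d[1])))
a,b=g(33,48,.012),g(463,38,.012);d=a-b;print(np.degrees(np.arctan2(-d[0],d[1])))
# hole centroid
gr=cv2.cvtColor(t['frame'],cv2.COLOR_RGB2GRAY).astype(float)
r=gr[140:154,255:270];w=np.clip(60-r,0,None);w=np.clip(np.percentile(r,40)-25-r,0,None)
vv,uu=np.nonzero(w>0);ww=w[w>0];print('hole px',(uu*ww).sum()/ww.sum()+255,(vv*ww).sum()/ww.sum()+140)
u,v=(uu*ww).sum()/ww.sum()+255,(vv*ww).sum()/ww.sum()+140
print(onz(t,u,v,.087))
for n,W,c in(('t',Wt,t),('s',Ws,s)):
    m=box(W,c,(.4515,.27),.03,.154,.17);P=W[m];vv,uu=np.nonzero(m)
    (cu,cv),rr=cv2.minEnclosingCircle(np.stack([uu,vv],1).astype(np.float32));print(n,m.sum(),P.mean(0).round(4),onz(c,uu.mean(),vv.mean(),.16).round(4))
    m=box(W,c,(.643,-.056),.07,.08,.1);vv,uu=np.nonzero(m)
    (cx,cy),wh,an=cv2.minAreaRect(np.stack([uu,vv],1).astype(np.float32));print('blk',onz(c,cx,cy,.087).round(4))
    m=box(W,c,(.4515,.27),.06,.032,.047);P=W[m];print('stand',P.min(0),P.max(0),P.mean(0))
print('face',g(310,362,.03),'plate',g(143,365,.058),'post',g(352,350,.086))
E
```

```text
yaw from +y 0.547991430725755
yaw from +y 0.47887110906576213
0.12529504914846626
hole px 261.11484593837537 146.59943977591035
[ 0.64266173 -0.05574901  0.087     ]
t 132 [0.4513 0.2713 0.1596] [0.4513 0.2712 0.16  ]
blk [ 0.6429 -0.0567  0.087 ]
stand [0.40581483 0.22444223 0.03231423] [0.49928431 0.31943777 0.0466628 ] [0.45006862 0.2682772  0.04009283]
s 119 [0.4515 0.2734 0.158 ] [0.451  0.2751 0.16  ]
blk [ 0.6428 -0.0513  0.087 ]
stand [0.40523479 0.22336031 0.032032  ] [0.49908362 0.31958916 0.04681999] [0.45070868 0.27668352 0.0381733 ]
face [ 0.48332915 -0.10312056  0.03      ] plate [ 0.47941124 -0.00193925  0.058     ] post [ 0.48074095 -0.12668388  0.086     ]
```

play_rows --deltas '[1, 0, 0, 0, -4, 1, 0, 0, 0, -8, 1, 0, 0, 0, -8.3, 1, 0, 0, 0, -8.3, 1, 0, 0, 0, -8.3, 1, 0, 0, 0, -8.3, 1, 0, 0, 0, -8.3, 1, 0, 0, 0, -8.3, 1, 0, 0, 0, -8, 1, 0, 0, 0, -3.4]'

```text
time: 1.1
tcp_pos: [0.1992, -0.6445, 0.2078]
orientation: [[-0.011, 1.0, -0.0], [1.0, 0.011, 0.001], [0.001, -0.0, -1.0]]
wrist_force: [-0.3, 0.3, -0.0]
opening: 0.0876
grasp_force: 0.0
```

play_rows --deltas '[1, 15, 12, 0, 0, 1, 30, 23, 0, 0, 1, 36, 27, 0, 0, 1, 36, 27, 0, 0, 1, 36, 27, 0, 0, 1, 36, 27, 0, 0, 1, 36, 27, 0, 0, 1, 36, 27, 0, 0, 1, 36, 27, 0, 0, 1, 36, 27, 0, 0, 1, 36, 20, 0, 0, 1, 36, 14, 0, 0]'

```text
time: 2.3
tcp_pos: [0.4824, -0.2349, 0.2083]
orientation: [[-0.006, 1.0, 0.0], [1.0, 0.006, 0.001], [0.001, 0.0, -1.0]]
wrist_force: [1.3, 0.2, -0.1]
opening: 0.0883
grasp_force: 0.0
```

play_rows --deltas '[1, 36, 0, 0, 0, 1, 42, 0, 0, 0, 1, 42, 0, 0, 0, 1, 42, 0, 0, 0, 1, 42, -4, 0, 0, 1, 42, -6, 0, 0, 1, 42, -7, 0, 0, 1, 42, -7, 0, 0, 1, 42, -7, 0, 0, 1, 42, -7, 0, 0, 1, 30, -4, 0, 0, 1, 15, 0, 0, 0]'

```text
time: 3.5
tcp_pos: [0.4347, 0.2233, 0.2083]
orientation: [[-0.008, 1.0, -0.001], [1.0, 0.008, 0.001], [0.001, -0.001, -1.0]]
wrist_force: [-0.8, -0.2, 0.4]
opening: 0.0884
grasp_force: 0.0
```

play_rows --deltas '[1, 24, 8, 0, 0, 1, 18, 6, 0, 0, 1, 6, 3, 0, 0, 1, 0, 0, 10, 0, 1, 0, 0, 22, 0, 1, 0, 0, 24, 0, 1, 0, 0, 18, 0, 1, 0, 0, 8, 0, 1, 0, 0, 3, 0, 1, 0, 0, 0, 0, 1, 0, 0, 0, 0]'

```text
time: 4.6
tcp_pos: [0.4541, 0.2689, 0.1246]
orientation: [[-0.006, 1.0, 0.001], [1.0, 0.006, 0.001], [0.001, 0.001, -1.0]]
wrist_force: [0.3, 0.9, 0.1]
opening: 0.0881
grasp_force: 0.0
```

```bash
python3 - <<'E'
from h import *
t=cap('top');s=cap('side')
up=lambda c,u,v:cv2.resize(c['frame'][v:v+70,u:u+90,::-1],None,fx=4,fy=4,interpolation=cv2.INTER_CUBIC)
cv2.imwrite('pics/g.png',np.hstack([up(t,70,190),up(s,230,265)]));print(ctrl.read_state()['tcp_pos'])
E
```

```text
[0.45412601 0.26913076 0.12474625]
```

View pics/g.png

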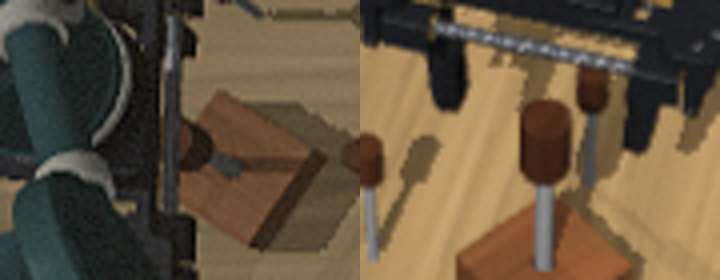

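The left half (top view) shows the knob partly under the gripper. The right half (side view) shows it midway between the two fingertips. I'll project the TCP into both views to check the offset along y.

```bash
python3 - <<'E'
from loc import *
p=ctrl.read_state()['tcp_pos']
for nm,c,u,v in(('t',t,70,190),('s',s,230,265)):
    for q in(p,p+[0.053,0,0],p-[.053,0,0],[.4513,.2712,.16],[.4513,.2712,.12]):
        a=np.array(proj(c,np.array(q)));print(nm,a.round(1),((a-[u,v])*4+(360 if nm=='s' else 0,0)).round())
# finger pixels from depth
m=box(Ws,s,p[:2],.085,.112,.15)
for sx in(-1,1):
    k=m&(np.sign(Ws[...,0]-p[0])==sx)&(abs(Ws[...,0]-p[0])>.035);print(sx,k.sum(),Ws[k].mean(0),Ws[k].min(0),Ws[k].max(0))
cen('knob',(.4513,.2712),.025,.12,.17)
E
```

```text
t [118.  225.2] [192. 141.]
t [118.8 202. ] [195.  48.]
t [117.2 248.7] [189. 235.]
t [111.9 224.2] [168. 137.]
t [117.7 226.7] [191. 147.]
s [275.3 303.6] [541. 154.]
s [251.4 298.2] [446. 133.]
s [299.6 309.1] [638. 176.]
s [276.4 293.6] [546. 114.]
s [276.3 306.1] [545. 164.]<stdin>:9: RuntimeWarning: Mean of empty slice.
  ret = um.true_divide(
Traceback (most recent call last):
ValueError: zero-size array to reduction operation minimum which has no identity
```

```bash
python3 - <<'E'
from loc import *
for u,vs in((251,range(276,300,2)),(252,range(276,300,2)),(299,range(286,310,2)),(300,range(286,310,2))):
    for v in vs: print(u,v,s['frame'][v,u],s['z_map'][v,u].round(3),Ws[v,u].round(3))
E
```

```text
251 276 [19 18 20] 1.104 [0.504 0.276 0.202]
251 278 [23 20 22] 1.104 [0.503 0.278 0.199]
251 280 [24 25 26] 1.11 [0.504 0.277 0.191]
251 282 [24 22 25] 1.111 [0.503 0.279 0.188]
251 284 [25 22 26] 1.11 [0.502 0.282 0.185]
251 286 [22 20 23] 1.121 [0.504 0.277 0.173]
251 288 [20 20 22] 1.127 [0.505 0.276 0.166]
251 290 [19 20 21] 1.127 [0.504 0.279 0.162]
251 292 [74 61 45] 1.134 [0.505 0.277 0.154]
251 294 [181 148  99] 1.33 [ 0.548  0.157 -0.   ]
251 296 [187 154 103] 1.326 [ 0.546  0.163 -0.   ]
251 298 [190 155 105] 1.325 [ 0.545  0.166 -0.004]
252 276 [29 29 30] 1.112 [0.504 0.27  0.196]
252 278 [28 28 28] 1.104 [0.501 0.278 0.199]
252 280 [22 19 21] 1.109 [0.502 0.277 0.192]
252 282 [26 25 27] 1.112 [0.502 0.277 0.186]
252 284 [24 23 25] 1.115 [0.502 0.278 0.181]
252 286 [23 22 24] 1.119 [0.502 0.278 0.175]
252 288 [27 27 27] 1.123 [0.502 0.278 0.169]
252 290 [23 23 24] 1.126 [0.502 0.279 0.163]
252 292 [73 61 44] 1.132 [0.502 0.278 0.156]
252 294 [189 156 104] 1.339 [ 0.547  0.151 -0.007]
252 296 [188 155 103] 1.328 [ 0.544  0.16  -0.003]
252 298 [187 154 103] 1.321 [ 0.541  0
[... 425 characters left out ...]
150 122  81] 1.308 [ 0.427  0.154 -0.   ]
299 306 [173 142  93] 1.307 [ 0.426  0.158 -0.003]
299 308 [176 146  96] 1.302 [ 0.424  0.165 -0.002]
300 286 [24 25 30] 1.045 [0.396 0.3   0.233]
300 288 [26 26 30] 1.047 [0.396 0.302 0.228]
300 290 [25 27 30] 1.05 [0.396 0.302 0.223]
300 292 [25 26 29] 1.089 [0.4   0.279 0.19 ]
300 294 [28 29 30] 1.094 [0.4   0.278 0.183]
300 296 [26 28 30] 1.095 [0.399 0.28  0.179]
300 298 [24 25 28] 1.103 [0.4   0.277 0.17 ]
300 300 [28 29 31] 1.104 [0.399 0.279 0.166]
300 302 [44 41 38] 1.107 [0.399 0.279 0.16 ]
300 304 [176 142  94] 1.309 [ 0.425  0.153 -0.001]
300 306 [176 143  95] 1.305 [ 0.423  0.159 -0.002]
300 308 [178 145  97] 1.302 [ 0.422  0.164 -0.003]
```

The camera puts the fingertips at z of about 0.155, while the TCP reading says 0.125. The knob itself agrees with the stated geometry. Going down 20 mm is safe under either reading, so I'll do that and look again.

play_rows --deltas '[1, 1, -1, 8, 0, 1, 1, -1, 9, 0, 1, 0, 0, 3, 0, 1, 0, 0, 0, 0, 1, 0, 0, 0, 0]'

```text
time: 5.2
tcp_pos: [0.4511, 0.2708, 0.1033]
orientation: [[-0.007, 1.0, -0.001], [1.0, 0.007, -0.0], [-0.0, -0.001, -1.0]]
wrist_force: [-0.4, 0.1, -0.7]
opening: 0.0883
grasp_force: 0.0
```

```bash
cat > tips.py <<'E'
from h import *
def tips():
    st=ctrl.read_state();p=st['tcp_pos'];s=cap('side');t=cap('top');W=world(s);f=s['frame'].astype(int)
    dark=(f.max(-1)<45)&(s['z_map']>0)
    for sx in(-1,1):
        k=dark&(abs(W[...,1]-p[1]-.009)<.006)&(abs(W[...,0]-p[0]-sx*(st['opening']/2+.009))<.012)&(abs(W[...,2]-p[2])<.06)
        print('tip',sx,k.sum(),W[k].min(0).round(4) if k.any() else '')
    b=dark&(abs(W[...,1]-p[1]-.035)<.01)&(abs(W[...,0]-p[0])<.09)&(W[...,2]<p[2]+.15)
    print('body zmin',np.sort(W[b][:,2])[:5] if b.any() else '')
    print(p.round(4),st['wrist_force'].round(2),st['opening'],st['grasp_force']);return s,t
if __name__=='__main__': tips()
E
python3 tips.py
python3 - <<'E'
from loc import *
cv2.imwrite('pics/g2.png',cv2.resize(s['frame'][255:335,225:330,::-1],None,fx=6,fy=6,interpolation=cv2.INTER_CUBIC))
E
```

```text
tip -1 50 [0.3921 0.2761 0.1336]
tip 1 61 [0.4939 0.2741 0.1371]
body zmin [0.19807543 0.20020546 0.20098711 0.20133132 0.20205114]
[0.4511 0.2708 0.1033] [-0.36  0.06 -0.67] 0.0883295536483882 0.0
```

View pics/g2.png

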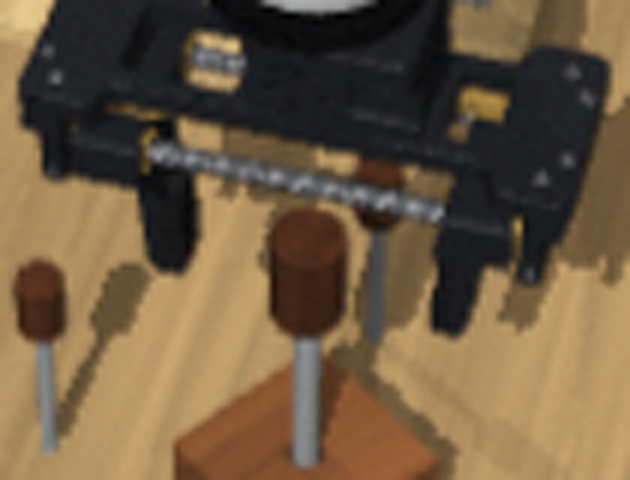

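The fingertips are at about 0.135 and the reading is 0.103, so the TCP z reading is consistently about 31 mm low. I'll work to the camera. The knob is centred between the fingers. I'll go 13 mm lower and close.

play_rows --deltas '[1, 0, 0, 6, 0, 1, 0, 0, 6, 0, 1, 0, 0, 1, 0, 1, 0, 0, 0, 0, 0.2, 0, 0, 0, 0, 0, 0, 0, 0, 0, 0, 0, 0, 0, 0, 0, 0, 0, 0, 0, 0, 0, 0, 0, 0, 0, 0, 0, 0, 0, 0, 0, 0, 0, 0, 0, 0, 0, 0, 0]'

```text
time: 6.5
tcp_pos: [0.4514, 0.2708, 0.0906]
orientation: [[-0.007, 1.0, 0.0], [1.0, 0.007, 0.0], [0.0, 0.0, -1.0]]
wrist_force: [0.3, -0.4, 0.3]
opening: 0.0269
grasp_force: 30.0
```

```bash
python3 tips.py; python3 - <<'E'
from loc import *
cen('knob',(.4513,.2712),.03,.1,.17)
cv2.imwrite('pics/g3.png',cv2.resize(s['frame'][255:335,225:330,::-1],None,fx=6,fy=6,interpolation=cv2.INTER_CUBIC))
E
```

```text
tip -1 63 [0.4211 0.2744 0.121 ]
tip 1 62 [0.4633 0.2741 0.12  ]
body zmin [0.18789016 0.18831208 0.18848604 0.18925342 0.18965284]
[0.4514 0.2708 0.0906] [ 0.32 -0.42  0.31] 0.026928709938903825 30.036726744147018
knob top 65 mean [0.4571 0.2616 0.1402] min [0.4387 0.2572 0.1206] max [0.4778 0.2678 0.1675] px 119.3 222.8
knob side 435 mean [0.4518 0.2791 0.1438] min [0.4215 0.2647 0.1   ] max [0.4801 0.2867 0.1691] px 275.1 301.5
```

View pics/g3.png

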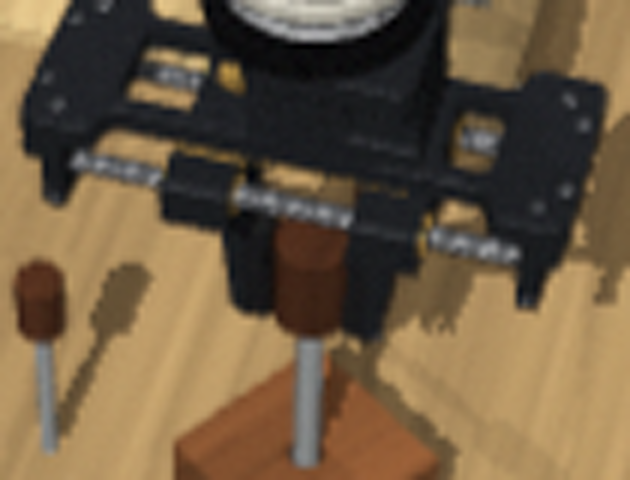

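Gripped (30 N, opening 27 mm), so rod tip z = reading − 0.0806. Next is the lift, straight up.

play_rows --deltas '[0, 0, 0, -5, 0, 0, 0, 0, -10, 0, 0, 0, 0, -17, 0, 0, 0, 0, -20, 0, 0, 0, 0, -20, 0, 0, 0, 0, -18, 0, 0, 0, 0, -12, 0, 0, 0, 0, -6, 0, 0, 0, 0, -2, 0]'

```text
time: 7.5
tcp_pos: [0.4516, 0.2709, 0.2014]
orientation: [[-0.007, 1.0, 0.001], [1.0, 0.007, 0.001], [0.001, 0.001, -1.0]]
wrist_force: [0.0, -0.6, -1.6]
opening: 0.027
grasp_force: 30.0
```

play_rows --deltas '[0, -10, 5, 0, 0, 0, -20, 11, 0, 0, 0, -32, 19, 0, 0, 0, -36, 21, 0, 0, 0, -36, 21, 0, 0, 0, -36, 21, 0, 0, 0, -36, 21, 0, 0, 0, -36, 21, 0, 0, 0, -32, 18, 0, 0, 0, -24, 13, 0, 0, 0, -12, 7, 0, 0, 0, -6, 4, 0, 0]'

```text
time: 8.7
tcp_pos: [0.6351, -0.0455, 0.1992]
orientation: [[-0.005, 1.0, -0.002], [1.0, 0.005, 0.0], [0.0, -0.002, -1.0]]
wrist_force: [0.7, 0.2, -1.3]
opening: 0.0265
grasp_force: 30.0
```

play_rows --deltas '[0, 0, 0, 0, 0, 0, 0, 0, 0, 0]'

```text
time: 8.9
tcp_pos: [0.6348, -0.043, 0.2003]
orientation: [[-0.007, 1.0, -0.001], [1.0, 0.007, 0.001], [0.001, -0.001, -1.0]]
wrist_force: [-0.4, 0.4, -2.0]
opening: 0.0268
grasp_force: 30.0
```

```bash
python3 tips.py; python3 - <<'E'
from loc import *
st=ctrl.read_state();p=st['tcp_pos']
a=cv2.resize(s['frame'][165:245,190:295,::-1],None,fx=6,fy=6,interpolation=cv2.INTER_CUBIC)
cv2.imwrite('pics/h1.png',a)
tip=np.array([p[0],p[1],p[2]-.0806])
print('proj tip side',proj(s,tip),'hole side',proj(s,[.6427,-.0562,.087]),'top',proj(t,tip),proj(t,[.6427,-.0562,.087]))
E
```

```text
tip -1 62 [ 0.603  -0.0396  0.2326]
tip 1 55 [ 0.6455 -0.0395  0.2323]
body zmin [0.29555072 0.29628537 0.29736164 0.29742638 0.29761025]
[ 0.6348 -0.043   0.2003] [-0.41  0.36 -2.  ] 0.02683504961017964 29.98701629578136
proj tip side (np.float64(241.86702590972243), np.float64(200.03477839098068)) hole side (np.float64(241.1174284205458), np.float64(205.97479829694663)) top (np.float64(255.31710169386633), np.float64(145.67757811620447)) (np.float64(261.3015351826975), np.float64(146.58016154967004))
```

View pics/h1.png

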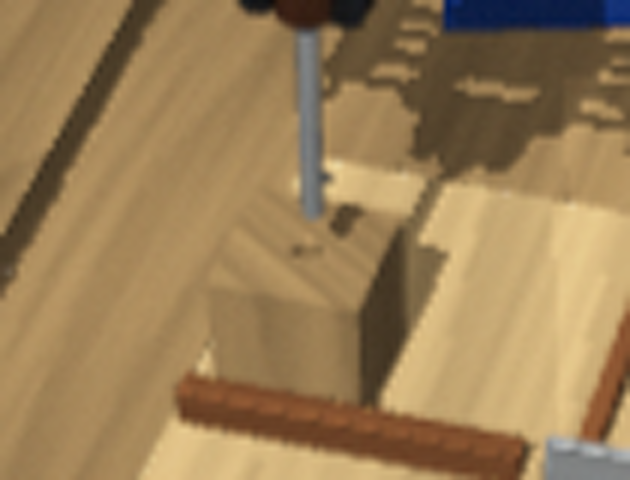

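The side view shows the rod tip at about (242,201) and the hole mouth at about (241,206.5), both within 1 px of the prediction. I'll shift over the hole and lower to just above it.

play_rows --deltas '[0, -4, 3, 0, 0, 0, -6, 4, 0, 0, 0, -3, 2, 0, 0, 0, 0, 0, 8, 0, 0, 0, 0, 10, 0, 0, 0, 0, 6, 0, 0, 0, 0, 2, 0, 0, 0, 0, 0, 0, 0, 0, 0, 0, 0]'

```text
time: 9.9
tcp_pos: [0.6446, -0.0569, 0.1747]
orientation: [[-0.007, 1.0, 0.0], [1.0, 0.007, -0.0], [-0.0, 0.0, -1.0]]
wrist_force: [-0.0, -0.0, -0.3]
opening: 0.0271
grasp_force: 30.0
```

```bash
python3 tips.py; python3 - <<'E'
from loc import *
a=cv2.resize(s['frame'][180:230,210:275,::-1],None,fx=8,fy=8,interpolation=cv2.INTER_CUBIC)
cv2.imwrite('pics/h2.png',a)
p=ctrl.read_state()['tcp_pos'];print(((np.array(proj(s,p-[0,0,.0806]))-[210,180]+.5)*8).round(),((np.array(proj(s,[.6427,-.0562,.087]))-[210,180]+.5)*8).round())
E
```

```text
tip -1 63 [ 0.6134 -0.0538  0.2044]
tip 1 47 [ 0.6552 -0.0538  0.2068]
body zmin [0.27073002 0.27158126 0.27171043 0.27190787 0.27250786]
[ 0.6446 -0.0569  0.1747] [-0.04 -0.04 -0.28] 0.027131304376793754 29.986526312859496
[247. 192.] [253. 212.]
```

View pics/h2.png

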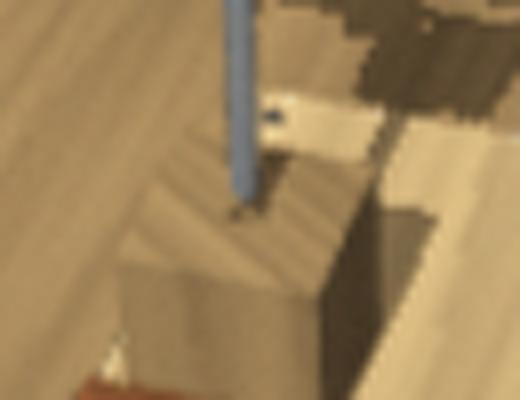

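The tip is at about (245,200), just over the hole mouth at (242,211), so it is aligned within the chamfer. I'll lower slowly and watch the force.

play_rows --deltas '[0, 0, -0.5, 3, 0, 0, 0, 0, 3, 0, 0, 0, 0, 3, 0, 0, 0, 0, 3, 0, 0, 0, 0, 2, 0, 0, 0, 0, 0, 0]'

```text
time: 10.6
tcp_pos: [0.6437, -0.0569, 0.16]
orientation: [[-0.007, 1.0, -0.001], [1.0, 0.007, 0.0], [0.0, -0.001, -1.0]]
wrist_force: [0.5, 0.6, -0.9]
opening: 0.0271
grasp_force: 30.0
```

It is 7 mm into the hole with no force, so I'll continue down.

play_rows --deltas '[0, 0, 0, 4, 0, 0, 0, 0, 5, 0, 0, 0, 0, 4, 0, 0, 0, 0, 3, 0, 0, 0, 0, 1, 0, 0, 0, 0, 0, 0]'

```text
time: 11.2
tcp_pos: [0.6438, -0.0569, 0.1433]
orientation: [[-0.007, 1.0, -0.0], [1.0, 0.007, 0.0], [0.0, -0.0, -1.0]]
wrist_force: [0.0, -0.3, -0.7]
opening: 0.027
grasp_force: 30.0
```

play_rows --deltas '[0, 0, 0, 1, 0, 0, 0, 0, 1, 0, 0, 0, 0, 1, 0, 0, 0, 0, 1, 0, 0, 0, 0, 1, 0, 0, 0, 0, 1, 0]'

```text
time: 11.8
tcp_pos: [0.644, -0.0569, 0.1375]
orientation: [[-0.007, 1.0, -0.0], [1.0, 0.007, 0.0], [0.0, -0.0, -1.0]]
wrist_force: [0.3, -0.2, -0.5]
opening: 0.0271
grasp_force: 30.0
```

play_rows --deltas '[0, 0, 0, 1, 0, 0, 0, 0, 1, 0, 0, 0, 0, 1, 0, 0, 0, 0, 1, 0, 0, 0, 0, 1, 0]'

```text
time: 12.3
tcp_pos: [0.644, -0.057, 0.1326]
orientation: [[-0.007, 1.0, 0.0], [1.0, 0.007, 0.0], [0.0, 0.0, -1.0]]
wrist_force: [-0.3, -0.7, -0.5]
opening: 0.0269
grasp_force: 30.0
```

play_rows --deltas '[0, 0, 0, 1, 0, 0, 0, 0, 1, 0, 0, 0, 0, 1, 0, 0, 0, 0, 1, 0, 0, 0, 0, 1, 0]'

```text
time: 12.8
tcp_pos: [0.644, -0.0569, 0.1275]
orientation: [[-0.007, 1.0, 0.0], [1.0, 0.007, 0.0], [0.0, 0.0, -1.0]]
wrist_force: [-0.4, 0.6, -0.6]
opening: 0.0273
grasp_force: 30.0
```

play_rows --deltas '[0, 0, 0, 1, 0, 0, 0, 0, 1, 0, 0, 0, 0, 1, 0, 0, 0, 0, 1, 0]'

```text
time: 13.2
tcp_pos: [0.645, -0.0572, 0.1263]
orientation: [[-0.007, 1.0, 0.002], [1.0, 0.007, -0.0], [-0.001, 0.002, -1.0]]
wrist_force: [-2.2, -0.2, 13.2]
opening: 0.0272
grasp_force: 30.0
```

It has bottomed. I'll relieve the load gently and read the height.

play_rows --deltas '[0, 0, 0, -1, 0, 0, 0, 0, -0.8, 0, 0, 0, 0, 0, 0, 0, 0, 0, 0, 0]'

```text
time: 13.6
tcp_pos: [0.6445, -0.0571, 0.1264]
orientation: [[-0.007, 1.0, 0.001], [1.0, 0.007, -0.0], [-0.0, 0.001, -1.0]]
wrist_force: [-1.0, 0.1, 5.9]
opening: 0.0272
grasp_force: 30.0
```

```bash
python3 - <<'E'
from rig import ctrl
for i in range(3):
    s=ctrl.read_state();print(s['tcp_pos'],s['wrist_force'])
E
python3 tips.py
```

```text
[ 0.64451545 -0.05705445  0.12644662] [-1.03539175  0.07606862  5.9372926 ]
[ 0.64451545 -0.05705445  0.12644662] [-1.03539175  0.07606862  5.9372926 ]
[ 0.64451545 -0.05705445  0.12644662] [-1.03539175  0.07606862  5.9372926 ]
tip -1 55 [ 0.6135 -0.0537  0.1596]
tip 1 44 [ 0.6554 -0.0522  0.1581]
body zmin [0.22241714 0.22275914 0.22307495 0.22363206 0.22431931]
[ 0.6445 -0.0571  0.1264] [-1.04  0.08  5.94] 0.027211697735046513 29.96640314265221
```

D ≈ 41.2 mm from the kinematics (87 − (126.4 − 80.6)). I'll release, rise and clear, then check the exposed length by camera.

play_rows --deltas '[0, 0, 0, -0.8, 0, 0.33, 0, 0, 0, 0, 0.4, 0, 0, 0, 0, 0.7, 0, 0, 0, 0, 1, 0, 0, 0, 0, 1, 0, 0, 0, 0, 1, 0, 0, 0, 0, 1, 0, 0, -10, 0, 1, 0, 0, -25, 0, 1, 0, 0, -25, 0, 1, 0, 0, -15, 0, 1, 0, 0, 0, 0]'

```text
time: 14.9
tcp_pos: [0.6462, -0.0572, 0.2052]
orientation: [[-0.007, 1.0, 0.006], [1.0, 0.007, -0.001], [-0.001, 0.006, -1.0]]
wrist_force: [0.5, 0.1, 0.6]
opening: 0.0881
grasp_force: 0.0
```

play_rows --deltas '[1, -10, -20, 0, 0, 1, -15, -35, 0, 0, 1, -15, -40, 0, 0, 1, -15, -35, 0, 0, 1, -10, -20, 0, 0, 1, -5, -8, 0, 0, 1, 0, 0, 0, 0]'

```text
time: 15.6
tcp_pos: [0.4856, -0.1283, 0.2006]
orientation: [[-0.005, 1.0, -0.001], [1.0, 0.005, 0.0], [0.0, -0.001, -1.0]]
wrist_force: [-0.6, -0.7, -0.4]
opening: 0.0883
grasp_force: 0.0
```

```bash
python3 - <<'E'
from h import *
s=cap('side');t=cap('top')
print(ctrl.read_state()['tcp_pos'],ctrl.read_state()['opening'])
a=cv2.resize(s['frame'][160:250,200:330,::-1],None,fx=6,fy=6,interpolation=cv2.INTER_CUBIC)
cv2.imwrite('pics/r1.png',a)
for z in(.087,.1558,.1958): print(z,((np.array(proj(s,[.6437,-.0565,z]))-[200,160]+.5)*6).round(1))
for n,c in(('t',t),('s',s)):
  W=world(c); m=(np.hypot(W[...,0]-.644,W[...,1]+.057)<.03)&(W[...,2]>.12)&(W[...,2]<.22)&(c['z_map']>0);P=W[m];print(n,m.sum(),np.percentile(P[:,2],[2,50,98]),P.mean(0))
E
```

```text
[ 0.48713334 -0.12783417  0.20102125] 0.08828414430107144
0.087 [247.8 278. ]
0.1558 [242.3 156.3]
0.1958 [239.  82.]
t 94 [0.16498841 0.19506565 0.19868697] [ 0.64217794 -0.05037268  0.19209968]
s 213 [0.12484478 0.17862942 0.19666364] [ 0.64061453 -0.05002064  0.17349292]
```

View pics/r1.png

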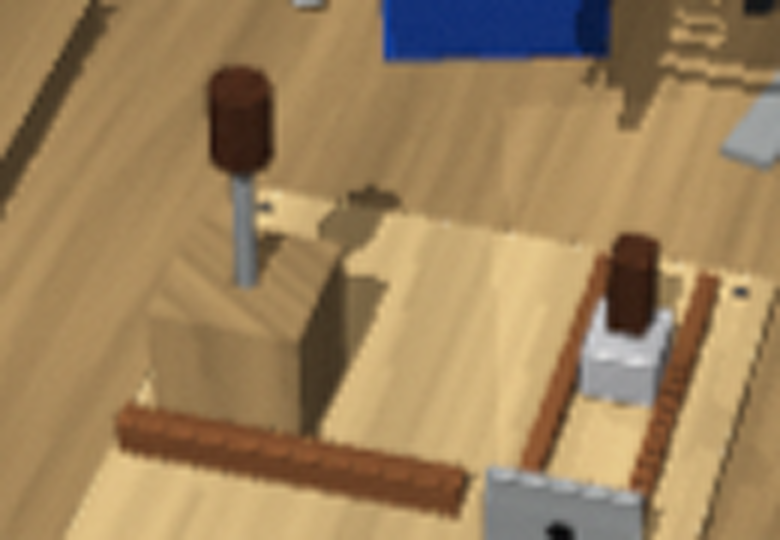

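The rod stands upright, its knob top at (240,82) exactly where D ≈ 41 predicts, and its top at z ≈ 0.196. Next is the stop's post: descend and grip it across the channel.

play_rows --deltas '[1, 0, -6, 15, 0, 1, 0, 0, 30, 0, 1, 0, 0, 35, 0, 1, 0, 0, 35, 0, 1, 0, 0, 30, 0, 1, 0, 0, 20, 0, 1, 0, 0, 12, 0, 1, 0, 0, 4, 0, 1, 0, 0, 0, 0, 1, 0, 0, 0, 0]'

```text
time: 16.7
tcp_pos: [0.4816, -0.1283, 0.0212]
orientation: [[-0.007, 1.0, 0.002], [1.0, 0.007, -0.001], [-0.001, 0.002, -1.0]]
wrist_force: [-1.1, 0.0, -0.7]
opening: 0.0883
grasp_force: 0.0
```

```bash
python3 tips.py; python3 - <<'E'
from loc import *
cen('post',(.481,-.1275),.03,.06,.1)
E
```

```text
tip -1 31 [ 0.4232 -0.1247  0.0526]
tip 1 41 [ 0.5233 -0.1246  0.0538]
body zmin [0.1166417  0.11791141 0.11834807 0.11871356 0.11962296]
[ 0.4816 -0.1283  0.0212] [-1.12  0.01 -0.75] 0.08833045413625475 0.0
post top none
post side 86 mean [ 0.4817 -0.1232  0.0767] min [ 0.4722 -0.137   0.0608] max [ 0.4929 -0.1146  0.0886] px 305.4 204.5
```

play_rows --deltas '[0.3, 0, 0, 0, 0, 0, 0, 0, 0, 0, 0, 0, 0, 0, 0, 0, 0, 0, 0, 0, 0, 0, 0, 0, 0, 0, 0, 0, 0, 0, 0, 0, 0, 0, 0, 0, 0, 0, 0, 0]'

```text
time: 17.6
tcp_pos: [0.4808, -0.1281, 0.0202]
orientation: [[-0.006, 1.0, 0.001], [1.0, 0.006, -0.0], [-0.0, 0.001, -1.0]]
wrist_force: [11.5, 1.1, -6.1]
opening: 0.0263
grasp_force: 6.0
```

play_rows --deltas '[0, 4, 0, 0, 0, 0, 10, 0, 0, 0, 0, 14, 0, 0, 0, 0, 16, 0, 0, 0, 0, 16, 0, 0, 0, 0, 12, 0, 0, 0, 0, 8, 0, 0, 0, 0, 4, 0, 0, 0, 0, 0, 0, 0, 0, 0, 0, 0, 0, 0]'

```text
time: 18.6
tcp_pos: [0.4832, -0.0437, 0.0209]
orientation: [[-0.007, 1.0, 0.006], [1.0, 0.007, 0.0], [0.0, 0.006, -1.0]]
wrist_force: [7.9, 2.4, -5.9]
opening: 0.0199
grasp_force: 30.0
```

```bash
python3 - <<'E'
from h import *
s=cap('side');t=cap('top')
a=cv2.resize(s['frame'][185:265,240:345,::-1],None,fx=7,fy=7,interpolation=cv2.INTER_CUBIC)
cv2.imwrite('pics/p1.png',a)
E
```

```text
(no output)
```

View pics/p1.png

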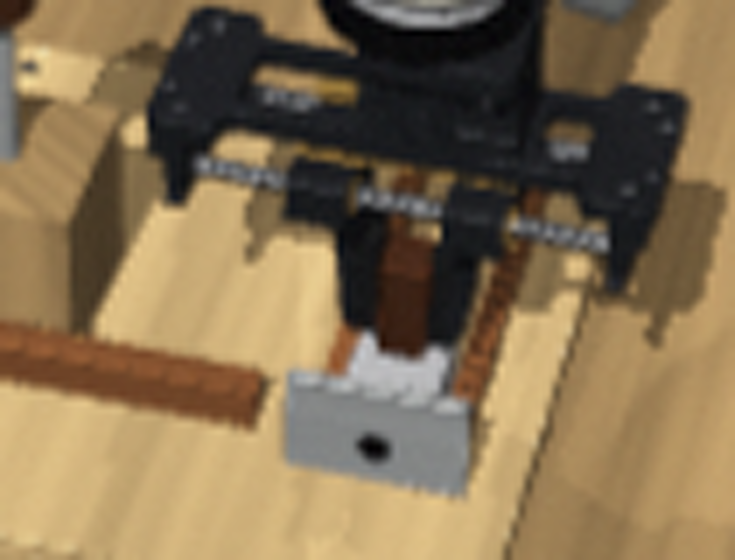

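The stop is gripped (20 mm opening, 30 N) and close to the plate. I'll ease it up to the plate to get the zero reference, taking out some of the side load.

play_rows --deltas '[0, 3, 0.7, -0.3, 0, 0, 4, 0.7, -0.3, 0, 0, 2, 0.4, 0, 0, 0, 1, 0, 0, 0, 0, 1, 0, 0, 0, 0, 0, 0, 0, 0]'

```text
time: 19.3
tcp_pos: [0.4829, -0.0332, 0.0209]
orientation: [[-0.007, 1.0, 0.003], [1.0, 0.007, -0.0], [-0.0, 0.003, -1.0]]
wrist_force: [5.7, -1.7, -6.1]
opening: 0.0194
grasp_force: 30.0
```

play_rows --deltas '[0, 1, 0, 0, 0, 0, 1, 0, 0, 0, 0, 1, 0, 0, 0, 0, 0, 0, 0, 0]'

```text
time: 19.7
tcp_pos: [0.483, -0.0302, 0.0209]
orientation: [[-0.007, 1.0, 0.003], [1.0, 0.007, -0.001], [-0.001, 0.003, -1.0]]
wrist_force: [5.7, -0.9, -6.1]
opening: 0.0197
grasp_force: 30.0
```

play_rows --deltas '[0, 1, 0, 0, 0, 0, 1, 0, 0, 0, 0, 0, 0, 0, 0]'

```text
time: 20.0
tcp_pos: [0.4829, -0.0283, 0.0209]
orientation: [[-0.007, 1.0, 0.003], [1.0, 0.007, -0.001], [-0.001, 0.003, -1.0]]
wrist_force: [5.7, -0.5, -6.1]
opening: 0.0194
grasp_force: 30.0
```

play_rows --deltas '[0, 1, 0, 0, 0, 0, 1, 0, 0, 0, 0, 0, 0, 0, 0]'

```text
time: 20.3
tcp_pos: [0.4829, -0.0268, 0.0209]
orientation: [[-0.007, 1.0, 0.003], [1.0, 0.007, -0.002], [-0.002, 0.003, -1.0]]
wrist_force: [5.5, -3.9, -5.9]
opening: 0.0198
grasp_force: 30.0
```

play_rows --deltas '[0, 1, 0, 0, 0, 0, 1, 0, 0, 0, 0, 0, 0, 0, 0]'

```text
time: 20.6
tcp_pos: [0.4829, -0.0268, 0.0209]
orientation: [[-0.008, 1.0, 0.003], [1.0, 0.008, -0.005], [-0.005, 0.003, -1.0]]
wrist_force: [5.1, -13.1, -6.6]
opening: 0.0196
grasp_force: 30.0
```

Zero is at y = −0.0268, so the target is y = −0.0680.

play_rows --deltas '[0, -3, 0, 0, 0, 0, -6, 0, 0, 0, 0, -9, 0, 0, 0, 0, -9, 0, 0, 0, 0, -7, 0, 0, 0, 0, -5, 0, 0, 0, 0, -3, 0, 0, 0, 0, 0, 0, 0, 0, 0, 0, 0, 0, 0]'

```text
time: 21.5
tcp_pos: [0.4834, -0.0662, 0.0209]
orientation: [[-0.006, 1.0, 0.003], [1.0, 0.006, -0.0], [-0.0, 0.003, -1.0]]
wrist_force: [6.2, -0.6, -7.1]
opening: 0.0201
grasp_force: 30.0
```

play_rows --deltas '[0, -1, 0, 0, 0, 0, -0.8, 0, 0, 0, 0, 0, 0, 0, 0, 0, 0, 0, 0, 0]'

```text
time: 21.9
tcp_pos: [0.4834, -0.0674, 0.0209]
orientation: [[-0.006, 1.0, 0.003], [1.0, 0.006, 0.001], [0.0, 0.003, -1.0]]
wrist_force: [6.4, 2.1, -6.8]
opening: 0.0198
grasp_force: 30.0
```

play_rows --deltas '[0, -0.7, 0, 0, 0, 0, 0, 0, 0, 0, 0, 0, 0, 0, 0]'

```text
time: 22.2
tcp_pos: [0.4834, -0.0681, 0.0209]
orientation: [[-0.006, 1.0, 0.003], [1.0, 0.006, 0.001], [0.001, 0.003, -1.0]]
wrist_force: [5.9, 1.6, -6.0]
opening: 0.0198
grasp_force: 30.0
```

play_rows --deltas '[0.35, 0, 0, 0, 0, 0.6, 0, 0, 0, 0, 1, 0, 0, 0, 0, 1, 0, 0, 0, 0, 1, 0, 0, 0, 0, 1, 0, 0, 0, 0, 1, 0, 0, -10, 0, 1, 0, 0, -25, 0, 1, 0, 0, -35, 0, 1, 0, 0, -35, 0, 1, 0, 0, -35, 0, 1, 0, 0, -20, 0]'

```text
time: 23.4
tcp_pos: [0.4835, -0.0688, 0.1851]
orientation: [[-0.007, 1.0, 0.005], [1.0, 0.007, -0.001], [-0.001, 0.005, -1.0]]
wrist_force: [-0.0, -1.1, -0.5]
opening: 0.0881
grasp_force: 0.0
```

play_rows --deltas '[1, -20, 0, 0, 0, 1, -35, 0, 0, 0, 1, -40, 0, 0, 0, 1, -40, 0, 0, 0, 1, -40, 0, 0, 0, 1, -30, 0, 0, 0, 1, -15, 0, 0, 0, 1, 0, 0, 0, 0, 1, 0, 0, 0, 0]'

```text
time: 24.3
tcp_pos: [0.4831, -0.2876, 0.1808]
orientation: [[-0.006, 1.0, -0.0], [1.0, 0.006, 0.001], [0.001, -0.0, -1.0]]
wrist_force: [0.3, 0.3, -0.8]
opening: 0.0882
grasp_force: 0.0
```

```bash
python3 - <<'E'
from h import *
s=cap('side');t=cap('top')
print(ctrl.read_state()['tcp_pos'],ctrl.read_state()['wrist_force'])
np.set_printoptions(suppress=True)
W=world(t);m=(abs(W[...,0]-.481)<.012)&(abs(W[...,1]+.068)<.03)&(W[...,2]>.066)&(W[...,2]<.1);print('post',m.sum(),W[m].mean(0),W[m][:,1].min(),W[m][:,1].max())
W=world(t);m=(np.hypot(W[...,0]-.644,W[...,1]+.057)<.03)&(W[...,2]>.18)&(W[...,2]<.22);print('knob',W[m].mean(0))
up=lambda c,u,v,w,h:cv2.resize(c['frame'][v:v+h,u:u+w,::-1],(400,480),interpolation=cv2.INTER_CUBIC)
cv2.imwrite('pics/end.png',np.hstack([up(t,225,130,90,108),up(s,225,160,100,120)]))
E
```

```text
[ 0.48329443 -0.28701746  0.1808242 ] [ 0.00911804 -0.17097031  0.21274112]
post 83 [ 0.48090895 -0.06873893  0.08427125] -0.07831485841223601 -0.05887079110006547
knob [ 0.64200411 -0.05583345  0.19422388]
```

View pics/end.png

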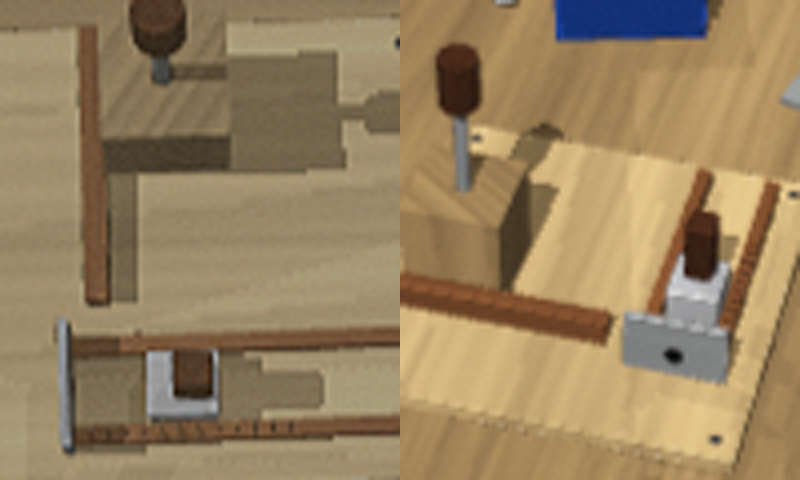

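The rod stands in the block, and the stop sits about 41 mm from the plate, between the 40 and 50 marks. The arm is clear of everything.

```bash
python3 -c "
from rig import ctrl
print(ctrl.finish_job())"
```

```text
the job is handed in; nothing more can be done
None
```

The job is handed in: the rod stands bottomed in the hole, which measured about 41.2 mm deep, and the stop is set to a gap of about 41.3 mm; the hand-in returned no verdict.

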